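# Slide the caddy into its worktop track

### The job

Push the loaded wooden caddy along the worktop into the open end of the metal track, then on past the spring catch until it clicks and stands fully home against the end stop, which is clamped at a place you must feel for. Keep it sliding on the worktop rather than lifting it, do not ram it against the track or stop, keep its tin and lemon inside, and leave the other things alone.

Things in the scene. Friction and masses are not known exactly. Their poses are not given: they have to be found in the camera images.
- caddy: Loose open wooden box on a flanged base, 0.25-0.4 kg. Origin: centre of underside; +x its front (enters the track first), z up. Base 170 long (x), 130 wide (y), 8 thick, front corners chamfered. Box outside 170 x 104 (y -52 to +52), 6 mm walls; sides and front reach z 42, the taller rear wall z 60. Each base edge has a notch 16 long, 8 deep at x 52 to 68.
- caddy_rear (a point): Middle of the rear wall's outer face, caddy x -85, y 0, z 25. Loaded, the caddy takes some 3 to 8 N to push over the worktop; two spread fingertips pushing on the outer face of a wall turn it square to them.
- track: Aluminium track fixed to the worktop, no floor: the caddy slides on the worktop. +x is the way in (same as the caddy's +x), z up; origin on the worktop, midway between the rails, 82 from the mouth. Rails 15 high, inner faces y +-66.5 (1.5 mm play each side), outer +-78.5. Lips, underside z 11, top z 15, reach in over the base to y +-56.5, so the caddy enters only at the -x end.
- track_mouth (a point): Centre of the open end on the worktop, track x -82; the rails flare about 4 mm there. At the far end a cross bar, 26 high and 182 wide, is the end stop. Bar and catches are one yoke, clamped where no reading tells: home is with the caddy's origin somewhere between track x -14 and 0. At home its rear wall stands 3 to 17 mm outside the mouth, so fingers pushing it stay clear of the rails.
- catch_left (a joint): Spring catch roller, 12 mm across, at the +y rail, 25 mm before the end stop, 4.5 mm out of the rail face. Metres: 0 fully out, up to 0.0065 pressed in. It meets the caddy about 25 mm before home; pushing past both rollers takes some 12 to 20 N in all; they are pressed in about 3 mm and spring out into the notches just before home; then the stop is felt as a hard rise of force.
- catch_right (a joint): The same catch roller at the -y rail.
- fish_tin: Low round tin, 86 mm across and 40 mm high, standing in the front part of the caddy. Origin: centre of its underside.
- lemon: Lemon, 78 x 55 x 56 mm, lying loose in the rear part of the caddy. Origin: underside as first laid.
- mug: White mug, 82 mm across, 112 mm with its handle, 94 mm high; bystander right of the track. Origin: centre of its underside.
- spice_jar: Spice jar with a red lid, 45 mm across, 106 mm high; bystander behind the track. Origin: centre of its underside.
- food_tin: Tall food tin, 75 mm across, 110 mm high; bystander left of the caddy. Origin: centre of its underside.
- honey_jar: Honey jar with a red lid, 62 mm across, 86 mm high; bystander right of the track. Origin: centre of its underside.
There are look-alikes about, which are no part of the job. Of the things that look like the fish_tin, the larger one is meant.

How it is judged:
By the outcome, as a careful person would: the job done as asked, in the order asked, and still so for the second after the job is handed in, with the robot touching nothing.
It also fails if it takes over 64 s, if anything falls off the work surface, if the arm or the gripper's body presses on something with over 40 N, if the wrist force passes 120 N, or if a joint passes its speed limit or range.

### The arm

A 6-joint arm with a two-finger parallel gripper is mounted at the origin on a cart in front of the work surface, level with it; the furniture and walls round the work are solid. World frame = base frame: x ahead of the robot, y to its left, z up, the work surface at z = 0. Lengths are in m, angles in degrees, forces in N, time in s.
With the tool pointing down it reaches from about 0.35 to 0.975 m from the base axis. Payload 4.9 kg.
Tool frame: the origin (TCP) lies at the very end of the fingers, on their centre line; the grasp point (between the pads) lies 19 mm behind it (robot.grasp_offset is the distance from the TCP to the grasp point, in m); z points along the fingers, x is the direction in which the jaws open and shut, and the axes are right-handed (so a half turn about z gives the same grasp; the last joint's range is limited). The gripper opens to 85 mm and grips with 20 to 120 N. Pads are 22 mm wide; open, the fingers measure 114 mm over their backs; the gripper's body (76 mm by 85 mm) begins 54 mm behind the grasp point. The pads swing forward as they close: fully open they stand 13 mm farther back than shut.
Start: joints at [-80.959, 3.019, 92.412, -0, 84.569, -6.818], TCP at [0.171, -0.601, 0.231] pointing down, gripper open.
Joint ranges: [-172.51, 172.51], [-57.92, 126.97], [3.15, 148.05], [-58.71, 238.71], [5.1, 150.11], [-179.66, 179.66]. Speed limits (degrees/s): [147.25, 147.25, 180, 180, 180, 180].

### API

Orientations are given as a 3x3 rotation matrix whose columns are the frame's x, y, z axes.
In Python, from plant import robot, imaging, ticket, finder gives the robot as it stands.
- The arm moves only by the shell command python3 -m handwheel 'ROWS' [FORCE]. ROWS is JSON, a list of rows, each an object with "travel": the shift along the world's x, y, z in cm, a list of three; "rotation": the turn, a rotation vector about the world's x, y, z in degrees, a list of three; "grip": the finger opening in cm, from 0 to 8.54. A call has 1 to 20 rows; each row is the pose to reach, as a shift and turn from the pose commanded when the call began; what a row does not reach only later rows make up. A row lasts 1/8 s, in which the tool goes at most 62.5 mm and 10.7 degrees, less where a joint would pass 70% of its speed; a pose out of reach is approached as far as the arm can. A call with a gripper value outside its range is refused whole. The fingers move at their own pace and stop on an object; FORCE is the grip in N (left out, the last holds). Time passes only in rows, so rows that repeat a pose let the fingers close. It gives the time, the measured TCP pose, the force and the opening at its end, in the units of the state.
- robot.sense(): the state, without advancing time (a new reading comes with each control period).
- imaging.get_image(name): name is "scene" or "side" or "wrist"; returns the picture (480x640x3 uint8, red, green, blue); there is no depth.
- imaging.calibration(name): a dict with "intrinsics" (3x3 intrinsics, pixels), "R" (3x3) and "t" (3): a world point X has camera coordinates R X + t; the wrist camera has in their place "mount" (4x4, takes a point from camera to tool coordinates, whose origin is the TCP and whose axes are the tool frame's). Camera axes: x right, y down, z forward; pixel columns grow to the right and rows downward; lengths in m; the calibration is good to about 2 mm. A picture is of the moment at which its call begins: read the wrist's pose just before it. calibration takes no time and is no camera call.
- ticket.sign_off(): hands the job in, once; it reports no verdict.
Trained networks look in the newest picture that a camera, given by its name, has taken for a name from the list of things; names that differ only in an ending like _2 or _b are one class to them, and where a whole thing is asked for, a point or a joint stands for the part that bears it (a point fixed in the world has none). Each returns a list of dicts, best first, with "conf" (0 to 1); they miss things now and then, are a little off and sometimes report something else, mostly with a low value. They report only what shows in the picture. A call takes as long as a camera call. They do not tell look-alikes from the thing itself.
- finder.masks_of(thing, camera): "pixels" (480x640 bool, what is visible of it) and "at" ([row, column] in pixels, amid what is visible of it).
The state is a dict: "time_s": time; "joint_pos": joint angles; "joint_vel": joint speeds; "tau": joint torques, N m; "tool_pos": TCP position; "orientation": TCP orientation; "force": force on the tool from outside, world axes, zero at the start; "moment": the same for the moment, N m; "width": finger opening in m.
Only numpy, scipy, OpenCV 4.12 (cv2) and the standard library are available. Lean on these libraries where they do the work, as an engineer would, in place of code of your own. Each camera call takes 0.05 s, during which the arm holds its last target. There are 200 camera calls.

## Working session

There is one attempt and no reset: what is moved stays moved. The work goes in short steps, Python scripts to look and compute and a shell command to move; the robot and the scene stay as the last step left them, time stands still between calls to the robot, and variables do not carry over. Pictures are saved under pics/ and viewed, about 8 in all and at most 12, crops included, and the job is handed in when it is done.

```bash
mkdir -p pics; ls
cat > h.py <<'E'
import numpy as np,cv2
from plant import robot,imaging,ticket,finder
def save(cam,name):
    im=imaging.get_image(cam); cv2.imwrite('pics/'+name,im[:,:,::-1]); return im
def ray(cam,px):
    c=imaging.calibration(cam);K=np.array(c['intrinsics']);R=np.array(c['R']);t=np.array(c['t'])
    d=R.T@np.linalg.inv(K)@np.array([px[0],px[1],1.]);return -R.T@t,d
def onz(cam,px,z):
    o,d=ray(cam,px);return o+d*(z-o[2])/d[2]
def proj(cam,X):
    c=imaging.calibration(cam);p=np.array(c['intrinsics'])@(np.array(c['R'])@np.array(X).T+np.array(c['t'])[:,None]);return (p[:2]/p[2]).T
E
python3 - <<'E'
from h import *
a=save('scene','a.png');b=save('side','b.png')
print({k:np.round(v,3).tolist() if not isinstance(v,float) else v for k,v in robot.sense().items()})
for cam in('scene','side'):
  imaging.get_image(cam)
  c=imaging.calibration(cam);print(cam,'campos',np.round(-np.array(c['R']).T@c['t'],3))
  for n in('caddy','track','fish_tin','lemon','catch_left'):
    for m in finder.masks_of(n,cam)[:3]:
      r,cc=m['at'];print(n,round(m['conf'],2),np.round(m['at']),m['pixels'].sum(),onz(cam,(cc,r),0.02).round(3))
E
```

```text
pics
{'time_s': 0.1, 'joint_pos': [-80.96, 3.055, 92.487, -0.0, 84.57, -6.818], 'joint_vel': [-0.072, -0.138, -0.15, -0.003, -0.165, -0.047], 'tau': [0.001, -39.49, -37.137, -0.0, 0.004, -0.0], 'tool_pos': [0.171, -0.601, 0.23], 'orientation': [[0.273, -0.962, -0.0], [-0.962, -0.273, 0.002], [-0.002, -0.0, -1.0]], 'force': [-0.393, -0.132, -0.005], 'moment': [-0.024, 0.023, -0.003], 'width': 0.08542557200817179}
scene campos [0.143 0.711 0.892]
caddy 0.59 [321. 322.] 2356 [0.439 0.244 0.02 ]
track 0.57 [207. 390.] 1352 [ 0.479 -0.18   0.02 ]
fish_tin 0.88 [402. 262.] 1062 [0.438 0.466 0.02 ]
fish_tin 0.66 [297. 322.] 1088 [0.474 0.188 0.02 ]
lemon 0.69 [320. 307.] 563 [0.468 0.261 0.02 ]
catch_left 0.2 [206. 387.] 1334 [ 0.488 -0.18   0.02 ]
side campos [0.196 0.957 1.248]
caddy 0.91 [334. 328.] 1657 [0.439 0.283 0.02 ]
track 0.84 [210. 373.] 1108 [ 0.473 -0.171  0.02 ]
track 0.19 [300. 328.] 934 [0.478 0.187 0.02 ]
fish_tin 0.66 [301. 330.] 920 [0.472 0.189 0.02 ]
fish_tin 0.66 [395. 302.] 726 [0.434 0.461 0.02 ]
lemon 0.71 [322. 323.] 367 [0.464 0.257 0.02 ]
```

View pics/a.png

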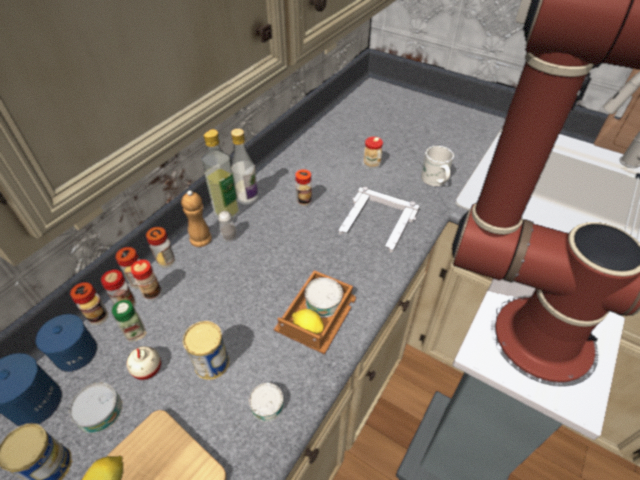

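View pics/b.png

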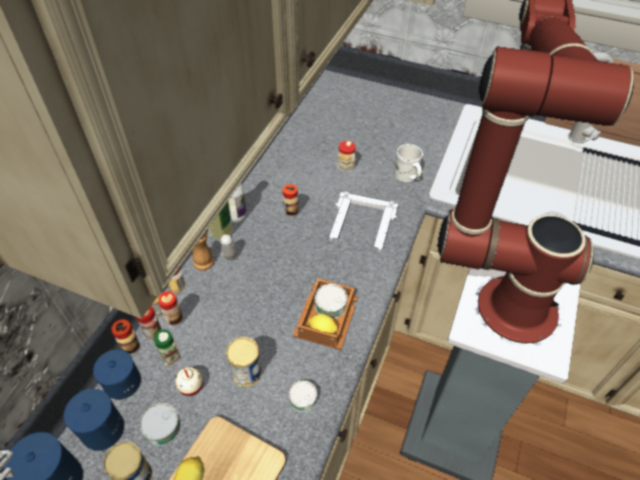

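The scene and side pictures show the loaded caddy at scene (318,311) with its tin end towards the track. The track is at (380,215) with its mouth facing the caddy. Tin look-alikes: one in the caddy at (324,295), one alone at (267,400), and larger grey lids at (96,408). I'll check the choice in a close crop.

Run:
```python
from h import *
a=cv2.imread('pics/a.png')[180:355,265:425]
b=cv2.imread('pics/b.png')[185:355,285:405]
A=cv2.resize(a,None,fx=3.2,fy=3.2,interpolation=cv2.INTER_CUBIC)
cv2.imwrite('pics/ca.png',cv2.resize(a,None,fx=3.4,fy=3.4,interpolation=cv2.INTER_CUBIC))
cv2.imwrite('pics/cb.png',cv2.resize(b,None,fx=3.4,fy=3.4,interpolation=cv2.INTER_CUBIC))
```

```text
(no output)
```

View pics/ca.png

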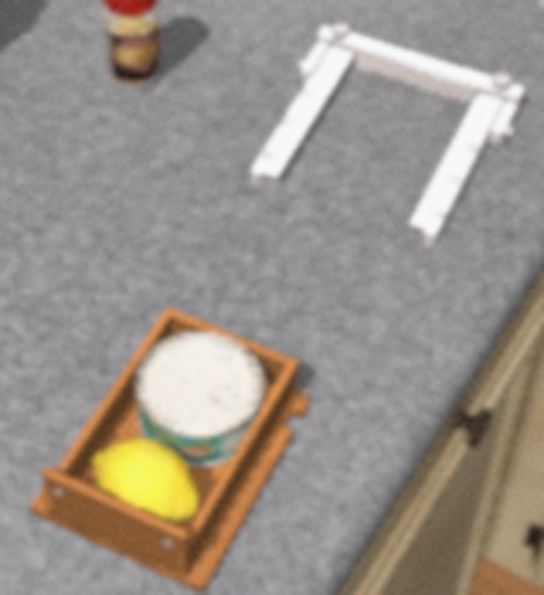

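The crop shows the larger tin and the lemon in the caddy. The tall rear wall is at lower left and the notches are at the track end, so the front already faces the track. The rail mouth ends are at crop (265,175) and (425,228).

Run:
```python
from h import *
f=lambda u,v,z:onz('scene',(265+u/3.4,180+v/3.4),z)
for n,u,v,z in [('L mouth out',252,172,.015),('L mouth in',278,178,.015),('R mouth in',411,222,.015),('R mouth out',438,232,.015),('bar top L',333,28,.026),('bar top R',522,88,.026),('rear L',47,470,.06),('rear R',187,545,.06),('front L',170,312,.042),('front R',298,362,.042),('base rearL',33,507,.008),('base rearR',203,587,.008)]:
  print(n,f(u,v,z).round(4))
```

```text
L mouth out [ 0.5552 -0.0243  0.015 ]
L mouth in [ 0.5343 -0.0298  0.015 ]
R mouth in [ 0.4235 -0.0451  0.015 ]
R mouth out [ 0.4012 -0.0471  0.015 ]
bar top L [ 0.5804 -0.2015  0.026 ]
bar top R [ 0.4106 -0.2204  0.026 ]
rear L [0.5077 0.3109 0.06  ]
rear R [0.4031 0.308  0.06  ]
front L [0.5201 0.1485 0.042 ]
front R [0.4212 0.1376 0.042 ]
base rearL [0.5212 0.3142 0.008 ]
base rearR [0.3943 0.3027 0.008 ]
```

```bash
python3 -m handwheel '[{"travel":[2,5,1],"rotation":[0,0,0],"grip":8.54},{"travel":[5,10,4],"rotation":[0,0,0],"grip":8.54},{"travel":[8,15,8],"rotation":[0,0,0],"grip":8.54},{"travel":[11,20,10],"rotation":[0,0,0],"grip":8.54},{"travel":[14,25,12],"rotation":[0,0,0],"grip":8.54},{"travel":[17,30,14],"rotation":[0,0,0],"grip":8.54},{"travel":[20,35,16],"rotation":[0,0,0],"grip":8.54},{"travel":[22,40,18],"rotation":[0,0,0],"grip":8.54},{"travel":[23,45,20],"rotation":[0,0,0],"grip":8.54},{"travel":[24,50,20],"rotation":[0,0,0],"grip":8.54},{"travel":[25,54,20],"rotation":[0,0,0],"grip":8.54},{"travel":[25,55,20],"rotation":[0,0,0],"grip":8.54},{"travel":[25,55,20],"rotation":[0,0,0],"grip":8.54}]'
python3 - <<'E'
from h import *
s=robot.sense();print(s['tool_pos'],np.round(s['orientation'],3));save('wrist','w1.png');print(np.round(imaging.calibration('wrist')['mount'],3))
E
```

```text
time_s: 2.33
tool_pos: [0.4207, -0.0512, 0.4314]
orientation: [[0.274, -0.962, 0.0], [-0.962, -0.274, -0.001], [0.001, 0.0, -1.0]]
force: [0.0, -0.5, -0.2]
width: 0.0853
[ 0.42066836 -0.05117176  0.43138071] [[ 0.274 -0.962  0.   ]
 [-0.962 -0.274 -0.001]
 [ 0.001  0.    -1.   ]]
[[ 1.    -0.     0.     0.   ]
 [ 0.     0.962  0.274 -0.07 ]
 [-0.    -0.274  0.962 -0.142]
 [ 0.     0.     0.     1.   ]]
```

View pics/w1.png

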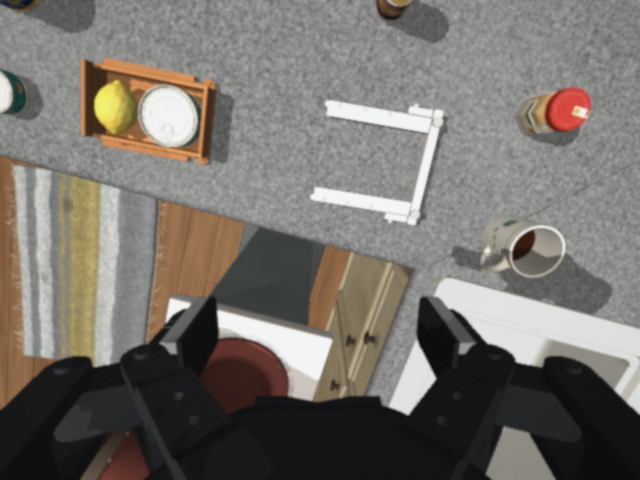

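The wrist picture shows the caddy at about (148,110) and the track at (375,160) with the mouth at (327,150). I'll enlarge it for corner picks.

Run:
```python
from h import *
a=cv2.imread('pics/w1.png')
c=np.vstack([cv2.resize(a[50:175,70:230],None,fx=2.4*2,fy=2.4*2,interpolation=cv2.INTER_CUBIC)[:, :]])
d=cv2.resize(a[90:230,300:460],None,fx=4.8,fy=4.8,interpolation=cv2.INTER_CUBIC)
o=np.zeros((600,800,3),np.uint8)
c=cv2.resize(a[50:175,70:230],(400,312),interpolation=cv2.INTER_CUBIC)
o=np.hstack([cv2.resize(a[55:235,75:225],(390,468),interpolation=cv2.INTER_CUBIC),cv2.resize(a[55:235,305:455],(390,468),interpolation=cv2.INTER_CUBIC)])
cv2.imwrite('pics/cw.png',o)  # scale 2.6, offsets (75,55) and (305-150,55)
```

```text
(no output)
```

View pics/cw.png

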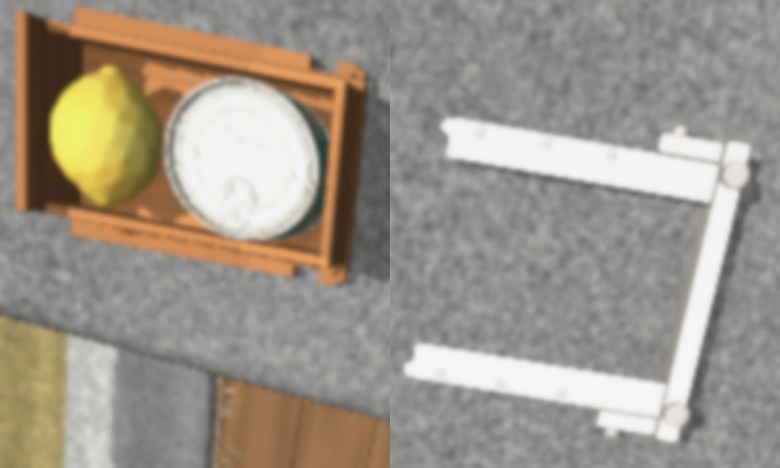

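```bash
cat >> h.py <<'E'
def wcam(s):
    M=np.array(imaging.calibration('wrist')['mount']);T=np.eye(4);T[:3,:3]=s['orientation'];T[:3,3]=s['tool_pos'];return T@M
def wz(s,px,z):
    T=wcam(s);d=T[:3,:3]@np.linalg.inv(np.array(imaging.calibration('wrist')['intrinsics']))@np.array([px[0],px[1],1.]);o=T[:3,3];return (o+d*(z-o[2])/d[2])
E
python3 - <<'E'
from h import *
s=robot.sense()
P={}
def g(n,u,v,z):
  off=75 if u<390 else 155
  P[n]=wz(s,(off+u/2.6,55+v/2.6),z);print(n,P[n].round(4))
for r in [('rearL',17,12,.06),('rearR',17,208,.06),('frontL',348,75,.042),('frontR',333,266,.042),('flLr',76,8,.008),('flLf',310,58,.008),('flRr',72,236,.008),('flRf',295,275,.008),
('Lout0',450,118,.015),('Lout1',660,150,.015),('Lin0',447,158,.015),('Lin1',710,202,.015),('Rin0',415,343,.015),('Rin1',668,383,.015),('Rout0',410,376,.015),('Rout1',600,408,.015),('barL',748,145,.026),('barR',678,440,.026)]: g(*r)
a=lambda p,q:np.degrees(np.arctan2(*(P[q]-P[p])[[1,0]]))
for p,q in [('Lout0','Lout1'),('Lin0','Lin1'),('Rin0','Rin1'),('Rout0','Rout1'),('barL','barR'),('flLr','flLf'),('flRr','flRf'),('rearL','rearR'),('frontL','frontR'),('rearL','frontL'),('rearR','frontR')]: print(p,q,a(p,q).round(2),np.linalg.norm((P[p]-P[q])[:2]).round(4))
E
```

```text
rearL [0.5104 0.3104 0.06  ]
rearR [0.4102 0.3017 0.06  ]
frontL [0.5295 0.1421 0.042 ]
frontR [0.4252 0.1313 0.042 ]
flLr [0.5242 0.3123 0.008 ]
flLf [0.5351 0.1766 0.008 ]
flRr [0.3947 0.3012 0.008 ]
flRf [0.4092 0.1638 0.008 ]
Lout0 [ 0.5587 -0.0303  0.015 ]
Lout1 [ 0.5759 -0.1564  0.015 ]
Lin0 [ 0.5368 -0.0349  0.015 ]
Lin1 [ 0.5563 -0.1959  0.015 ]
Rin0 [ 0.4253 -0.0463  0.015 ]
Rin1 [ 0.4451 -0.2098  0.015 ]
Rout0 [ 0.4042 -0.0489  0.015 ]
Rout1 [ 0.4178 -0.173   0.015 ]
barL [ 0.5909 -0.2027  0.026 ]
barR [ 0.4131 -0.2252  0.026 ]
Lout0 Lout1 -82.2 0.1272
Lin0 Lin1 -83.08 0.1622
Rin0 Rin1 -83.1 0.1647
Rout0 Rout1 -83.78 0.1249
barL barR -172.77 0.1792
flLr flLf -85.41 0.1361
flRr flRf -84.0 0.1382
rearL rearR -175.07 0.1006
frontL frontR -174.05 0.1049
rearL frontL -83.54 0.1693
rearR frontR -84.97 0.1711
```

```bash
python3 - <<'E'
from h import *
imaging.get_image('scene')
for n in ('food_tin','spice_jar'):
  for m in finder.masks_of(n,'scene')[:3]:
    r,c=m['at'];print(n,round(m['conf'],2),np.round(m['at']),onz('scene',(c,r),.055).round(3))
E
python3 -m handwheel '[{"travel":[2,4,0],"rotation":[0,0,-2],"grip":8.54},{"travel":[4,8,0],"rotation":[0,0,-5],"grip":8.54},{"travel":[6,12,0],"rotation":[0,0,-8],"grip":8.54},{"travel":[8,17,-3],"rotation":[0,0,-8.9],"grip":8.54},{"travel":[10,22,-7],"rotation":[0,0,-8.9],"grip":8.54},{"travel":[12,26,-12],"rotation":[0,0,-8.9],"grip":8.54},{"travel":[13.2,28.3,-17],"rotation":[0,0,-8.9],"grip":8.54},{"travel":[13.2,28.3,-22],"rotation":[0,0,-8.9],"grip":8.54},{"travel":[13.2,28.3,-25],"rotation":[0,0,-8.9],"grip":8.54},{"travel":[13.2,28.3,-25],"rotation":[0,0,-8.9],"grip":8.54}]'
```

```text
food_tin 0.93 [350. 208.] [0.588 0.45  0.055]
spice_jar 0.9 [189. 303.] [ 0.707 -0.075  0.055]
spice_jar 0.44 [318. 321.] [0.433 0.257 0.055]
time_s: 3.78
tool_pos: [0.5512, 0.2302, 0.1774]
orientation: [[0.12, -0.993, -0.007], [-0.993, -0.12, -0.002], [0.001, 0.007, -1.0]]
force: [0.2, -1.2, 0.7]
width: 0.0852
```

```bash
python3 -m handwheel '[{"travel":[0.1,0,-4],"rotation":[0,0,0],"grip":8.54},{"travel":[0.2,0.1,-8],"rotation":[0,0,0],"grip":8.54},{"travel":[0.2,0.2,-12],"rotation":[0,0,0],"grip":8.54},{"travel":[0.2,0.2,-15],"rotation":[0,0,0],"grip":8.54},{"travel":[0.2,0.2,-16.5],"rotation":[0,0,0],"grip":8.54},{"travel":[0.2,0.2,-16.9],"rotation":[0,0,0],"grip":8.54},{"travel":[0.2,0.2,-16.9],"rotation":[0,0,0],"grip":8.54},{"travel":[0.2,0.2,-16.9],"rotation":[0,0,0],"grip":8.54}]'
```

```text
time_s: 4.78
tool_pos: [0.556, 0.2342, 0.014]
orientation: [[0.121, -0.993, 0.003], [-0.993, -0.121, 0.001], [-0.0, -0.003, -1.0]]
force: [-0.2, 0.6, 0.6]
width: 0.0855
```

```bash
python3 -m handwheel '[{"travel":[-0.5,-0.05,-0.5],"rotation":[0,0,0],"grip":8.54},{"travel":[-1,-0.12,-0.5],"rotation":[0,0,0],"grip":8.54},{"travel":[-1.5,-0.18,-0.5],"rotation":[0,0,0],"grip":8.54},{"travel":[-1.8,-0.22,-0.5],"rotation":[0,0,0],"grip":8.54},{"travel":[-2.1,-0.26,-0.5],"rotation":[0,0,0],"grip":8.54},{"travel":[-2.4,-0.3,-0.5],"rotation":[0,0,0],"grip":8.54},{"travel":[-2.7,-0.33,-0.5],"rotation":[0,0,0],"grip":8.54},{"travel":[-3.0,-0.37,-0.5],"rotation":[0,0,0],"grip":8.54},{"travel":[-3.3,-0.41,-0.5],"rotation":[0,0,0],"grip":8.54},{"travel":[-3.6,-0.44,-0.5],"rotation":[0,0,0],"grip":8.54}]'
```

```text
time_s: 6.02
tool_pos: [0.519, 0.2294, 0.0075]
orientation: [[0.121, -0.993, 0.001], [-0.993, -0.121, 0.0], [0.0, -0.001, -1.0]]
force: [2.8, 0.3, 0.1]
width: 0.0857
```

```bash
python3 -m handwheel '[{"travel":[-0.25,-0.03,0],"rotation":[0,0,0],"grip":8.54},{"travel":[-0.5,-0.06,0],"rotation":[0,0,0],"grip":8.54},{"travel":[-0.7,-0.08,0],"rotation":[0,0,0],"grip":8.54},{"travel":[-0.7,-0.08,0],"rotation":[0,0,0],"grip":8.54}]'
python3 -m handwheel '[{"travel":[0.6,0.07,0],"rotation":[0,0,0],"grip":8.54},{"travel":[1.5,0.2,0],"rotation":[0,0,0],"grip":8.54},{"travel":[1.8,0.2,5],"rotation":[0,0,0],"grip":8.54},{"travel":[1.8,0.2,11],"rotation":[0,0,0],"grip":8.54},{"travel":[-2,-3,17],"rotation":[0,0,0],"grip":8.54},{"travel":[-5,-7,23],"rotation":[0,0,0],"grip":8.54},{"travel":[-8,-12,29],"rotation":[0,0,0],"grip":8.54},{"travel":[-10,-16,34],"rotation":[0,0,0],"grip":8.54},{"travel":[-10,-16,35],"rotation":[0,0,0],"grip":8.54},{"travel":[-10,-16,35],"rotation":[0,0,0],"grip":8.54}]'
python3 - <<'E'
from h import *
s=robot.sense();np.savez('w2.npz',tool_pos=s['tool_pos'],orientation=s['orientation']);save('wrist','w2.png')
a=cv2.imread('pics/w2.png')
cv2.imwrite('pics/w2b.png',cv2.resize(a[0:320],(800,400),interpolation=cv2.INTER_CUBIC))
E
```

```text
time_s: 6.52
tool_pos: [0.5117, 0.2286, 0.0075]
orientation: [[0.121, -0.993, -0.0], [-0.993, -0.121, -0.0], [0.0, 0.0, -1.0]]
force: [1.7, -0.5, 1.0]
width: 0.0851
time_s: 7.78
tool_pos: [0.4127, 0.0672, 0.3632]
orientation: [[0.118, -0.993, 0.01], [-0.993, -0.118, -0.0], [0.001, -0.009, -1.0]]
force: [0.6, 0.8, -0.0]
width: 0.0856
```

View pics/w2b.png

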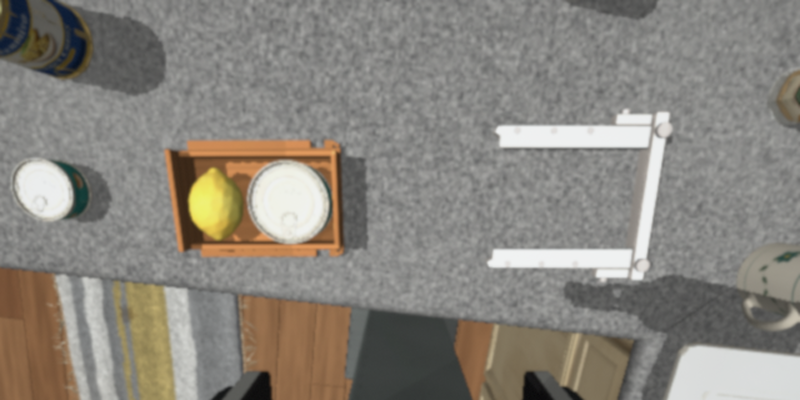

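Run:
```python
from h import *
s=np.load('w2.npz')
u=np.array([np.cos(np.radians(-83)),np.sin(np.radians(-83))]);n=np.array([-u[1],u[0]]);m=np.array([.4813,-.0401])
for N,x,y,z in [('Lout0',500,126,.015),('Lout1',615,124,.015),('Lin0',500,147,.015),('Lin1',648,147,.015),('Rin0',492,250,.015),('Rin1',632,249,.015),('Rout0',490,267,.015),('Rout1',598,268,.015),('flLr',188,142,.008),('flLf',310,142,.008),('flRr',203,255,.008),('flRf',316,256,.008),('fL',340,150,.042),('fR',342,250,.042),('rL',167,151,.06),('rR',181,250,.06)]:
  p=wz(s,(x/1.25,y/1.25),z)[:2]-m;print(N,(p+m).round(4),'along %.1f lat %.1f'%(p@u*1e3,p@n*1e3))
```

```text
Lout0 [ 0.5585 -0.0293] along -1.3 lat 77.9
Lout1 [ 0.5753 -0.1531] along 123.6 lat 79.5
Lin0 [ 0.5373 -0.0332] along 0.0 lat 56.4
Lin1 [ 0.5566 -0.1952] along 163.1 lat 55.9
Rin0 [ 0.4242 -0.0447] along -2.4 lat -57.2
Rin1 [ 0.4447 -0.2076] along 161.8 lat -56.7
Rout0 [ 0.404 -0.046] along -3.6 lat -77.4
Rout1 [ 0.4179 -0.1735] along 124.7 lat -79.2
flLr [0.5022 0.3109] along -345.8 lat 63.6
flLf [0.5183 0.1762] along -210.2 lat 63.1
flRr [0.3769 0.2947] along -345.0 lat -62.8
flRf [0.3916 0.1609] along -210.5 lat -64.6
fL [0.5116 0.1378] along -172.8 lat 51.8
fR [0.4078 0.1269] along -174.8 lat -52.6
rL [0.489  0.3072] along -343.8 lat 50.0
rR [0.3904 0.295 ] along -343.7 lat -49.4
```

```bash
python3 -c "
from h import *
print(np.round(robot.sense()['joint_pos'],1))"
python3 -m handwheel '[{"travel":[0.2,2,0],"rotation":[0,0,8],"grip":6},{"travel":[0.4,5,0],"rotation":[0,0,17],"grip":6},{"travel":[0.7,8,0],"rotation":[0,0,26],"grip":6},{"travel":[1,11,0],"rotation":[0,0,35],"grip":6},{"travel":[1.2,14,-2],"rotation":[0,0,44],"grip":6},{"travel":[1.4,17,-4],"rotation":[0,0,53],"grip":6},{"travel":[1.6,20,-7],"rotation":[0,0,62],"grip":6},{"travel":[1.8,23,-10],"rotation":[0,0,71],"grip":6},{"travel":[2,26,-13],"rotation":[0,0,80],"grip":6},{"travel":[2.2,27,-16],"rotation":[0,0,87],"grip":6},{"travel":[2.2,27,-18],"rotation":[0,0,90],"grip":6},{"travel":[2.2,27,-18],"rotation":[0,0,90],"grip":6},{"travel":[2.2,27,-18],"rotation":[0,0,90],"grip":6}]'
python3 -c "
from h import *
print(np.round(robot.sense()['joint_pos'],1))"
```

```text
[ -0.9 -29.  107.4   0.  101.3  82.3]
time_s: 9.45
tool_pos: [0.4337, 0.3388, 0.1771]
orientation: [[0.993, 0.121, -0.001], [0.121, -0.993, -0.0], [-0.001, 0.0, -1.0]]
force: [-0.5, -0.8, -0.0]
width: 0.0599
[ 30.3  -4.9 105.5   0.   79.4  23.3]
```

```bash
python3 -m handwheel '[{"travel":[0.1,0,-4],"rotation":[0,0,0],"grip":6},{"travel":[0.1,0,-8],"rotation":[0,0,0],"grip":6},{"travel":[0.1,0,-12],"rotation":[0,0,0],"grip":6},{"travel":[0.1,0,-15],"rotation":[0,0,0],"grip":6},{"travel":[0.1,0,-16.5],"rotation":[0,0,0],"grip":6},{"travel":[0.1,0,-16.8],"rotation":[0,0,0],"grip":6},{"travel":[0.1,0,-16.8],"rotation":[0,0,0],"grip":6},{"travel":[0.2,-1,-16.8],"rotation":[0,0,0],"grip":6},{"travel":[0.3,-1.6,-16.8],"rotation":[0,0,0],"grip":6},{"travel":[0.35,-2.1,-16.8],"rotation":[0,0,0],"grip":6},{"travel":[0.4,-2.5,-16.8],"rotation":[0,0,0],"grip":6},{"travel":[0.45,-2.9,-16.8],"rotation":[0,0,0],"grip":6},{"travel":[0.5,-3.3,-16.8],"rotation":[0,0,0],"grip":6},{"travel":[0.54,-3.7,-16.8],"rotation":[0,0,0],"grip":6}]'
```

```text
time_s: 11.2
tool_pos: [0.4394, 0.3016, 0.0095]
orientation: [[0.993, 0.121, 0.0], [0.121, -0.993, 0.0], [0.0, -0.0, -1.0]]
force: [-0.5, 4.6, 1.5]
width: 0.0601
```

```bash
python3 -m handwheel '[{"travel":[0.06,-0.5,0],"rotation":[0,0,0],"grip":6},{"travel":[0.15,-1.2,0],"rotation":[0,0,0],"grip":6},{"travel":[0.25,-2,0],"rotation":[0,0,0],"grip":6},{"travel":[0.34,-2.8,0],"rotation":[0,0,0],"grip":6},{"travel":[0.44,-3.6,0],"rotation":[0,0,0],"grip":6},{"travel":[0.54,-4.4,0],"rotation":[0,0,0],"grip":6},{"travel":[0.64,-5.2,0],"rotation":[0,0,0],"grip":6},{"travel":[0.74,-6,0],"rotation":[0,0,0],"grip":6},{"travel":[0.84,-6.8,0],"rotation":[0,0,0],"grip":6},{"travel":[0.93,-7.6,0],"rotation":[0,0,0],"grip":6},{"travel":[1.03,-8.4,0],"rotation":[0,0,0],"grip":6},{"travel":[1.13,-9.2,0],"rotation":[0,0,0],"grip":6},{"travel":[1.23,-10,0],"rotation":[0,0,0],"grip":6},{"travel":[1.33,-10.8,0],"rotation":[0,0,0],"grip":6},{"travel":[1.42,-11.6,0],"rotation":[0,0,0],"grip":6},{"travel":[1.52,-12.4,0],"rotation":[0,0,0],"grip":6},{"travel":[1.62,-13.2,0],"rotation":[0,0,0],"grip":6},{"travel":[1.69,-13.8,0],"rotation":[0,0,0],"grip":6},{"travel":[1.74,-14.2,0],"rotation":[0,0,0],"grip":6},{"travel":[1.74,-14.2,0],"rotation":[0,0,0],"grip":6}]'
python3 - <<'E'
from h import *
save('wrist','w3.png')
a=cv2.imread('pics/w3.png');b=cv2.imread('pics/w3.png')
save('scene','a3.png')
a3=cv2.imread('pics/a3.png')[170:340,270:440]
o=np.hstack([cv2.resize(a,(400,300)),cv2.resize(a3,(400,400),interpolation=cv2.INTER_CUBIC)[:300]])
o=np.zeros((400,800,3),np.uint8);o[:300,:400]=cv2.resize(a,(400,300));o[:,400:]=cv2.resize(a3,(400,400),interpolation=cv2.INTER_CUBIC)
cv2.imwrite('pics/v3.png',o)
E
```

```text
time_s: 13.7
tool_pos: [0.4565, 0.1588, 0.0091]
orientation: [[0.993, 0.121, -0.0], [0.121, -0.993, -0.001], [-0.0, 0.001, -1.0]]
force: [-0.4, 0.5, 0.0]
width: 0.0598
```

View pics/v3.png

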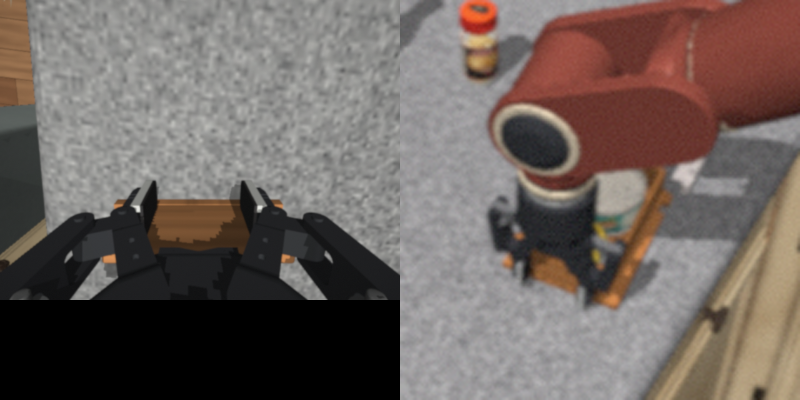

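```bash
python3 -m handwheel '[{"travel":[0.05,-0.4,0],"rotation":[0,0,0],"grip":6},{"travel":[0.1,-0.8,0],"rotation":[0,0,0],"grip":6},{"travel":[0.15,-1.2,0],"rotation":[0,0,0],"grip":6},{"travel":[0.2,-1.6,0],"rotation":[0,0,0],"grip":6},{"travel":[0.25,-2,0],"rotation":[0,0,0],"grip":6},{"travel":[0.29,-2.4,0],"rotation":[0,0,0],"grip":6}]'
python3 -m handwheel '[{"travel":[0.05,-0.4,0],"rotation":[0,0,0],"grip":6},{"travel":[0.1,-0.8,0],"rotation":[0,0,0],"grip":6},{"travel":[0.15,-1.2,0],"rotation":[0,0,0],"grip":6},{"travel":[0.2,-1.6,0],"rotation":[0,0,0],"grip":6},{"travel":[0.25,-2,0],"rotation":[0,0,0],"grip":6},{"travel":[0.29,-2.4,0],"rotation":[0,0,0],"grip":6}]'
```

```text
time_s: 14.55
tool_pos: [0.4595, 0.1353, 0.0093]
orientation: [[0.993, 0.121, -0.0], [0.121, -0.993, 0.0], [-0.0, -0.0, -1.0]]
force: [-0.4, 2.5, -1.4]
width: 0.0596
time_s: 15.3
tool_pos: [0.4624, 0.1113, 0.0093]
orientation: [[0.993, 0.121, -0.0], [0.121, -0.993, -0.0], [-0.0, 0.0, -1.0]]
force: [-0.5, 2.6, -1.4]
width: 0.0601
```

```bash
python3 -m handwheel '[{"travel":[0.05,-0.4,0],"rotation":[0,0,0],"grip":6},{"travel":[0.1,-0.8,0],"rotation":[0,0,0],"grip":6},{"travel":[0.16,-1.3,0],"rotation":[0,0,0],"grip":6},{"travel":[0.22,-1.8,0],"rotation":[0,0,0],"grip":6},{"travel":[0.28,-2.3,0],"rotation":[0,0,0],"grip":6},{"travel":[0.34,-2.8,0],"rotation":[0,0,0],"grip":6},{"travel":[0.4,-3.3,0],"rotation":[0,0,0],"grip":6},{"travel":[0.47,-3.8,0],"rotation":[0,0,0],"grip":6}]'
python3 -m handwheel '[{"travel":[0.06,-0.5,0],"rotation":[0,0,0],"grip":6},{"travel":[0.12,-1,0],"rotation":[0,0,0],"grip":6},{"travel":[0.18,-1.5,0],"rotation":[0,0,0],"grip":6},{"travel":[0.25,-2,0],"rotation":[0,0,0],"grip":6},{"travel":[0.31,-2.5,0],"rotation":[0,0,0],"grip":6},{"travel":[0.37,-3,0],"rotation":[0,0,0],"grip":6},{"travel":[0.42,-3.4,0],"rotation":[0,0,0],"grip":6}]'
```

```text
time_s: 16.3
tool_pos: [0.4671, 0.0733, 0.0093]
orientation: [[0.993, 0.121, -0.0], [0.121, -0.993, 0.0], [-0.0, -0.0, -1.0]]
force: [-0.8, 3.3, -1.0]
width: 0.0601
time_s: 17.18
tool_pos: [0.4713, 0.0393, 0.0093]
orientation: [[0.993, 0.121, -0.0], [0.121, -0.993, 0.0], [-0.0, -0.0, -1.0]]
force: [-0.7, 3.0, -0.2]
width: 0.0599
```

```bash
python3 -m handwheel '[{"travel":[0.05,-0.4,0],"rotation":[0,0,0],"grip":6},{"travel":[0.1,-0.8,0],"rotation":[0,0,0],"grip":6},{"travel":[0.15,-1.2,0],"rotation":[0,0,0],"grip":6},{"travel":[0.2,-1.6,0],"rotation":[0,0,0],"grip":6},{"travel":[0.25,-2.0,0],"rotation":[0,0,0],"grip":6}]'
python3 -m handwheel '[{"travel":[0.02,-0.2,0],"rotation":[0,0,0],"grip":6},{"travel":[0.05,-0.4,0],"rotation":[0,0,0],"grip":6},{"travel":[0.07,-0.6,0],"rotation":[0,0,0],"grip":6}]'
python3 -m handwheel '[{"travel":[0.02,-0.2,0],"rotation":[0,0,0],"grip":6},{"travel":[0.05,-0.4,0],"rotation":[0,0,0],"grip":6},{"travel":[0.07,-0.6,0],"rotation":[0,0,0],"grip":6}]'
```

```text
time_s: 17.8
tool_pos: [0.4738, 0.0194, 0.0093]
orientation: [[0.993, 0.121, -0.0], [0.121, -0.993, 0.0], [-0.0, -0.0, -1.0]]
force: [-0.7, 2.5, -0.8]
width: 0.0603
time_s: 18.18
tool_pos: [0.4745, 0.0135, 0.0093]
orientation: [[0.993, 0.121, -0.0], [0.121, -0.993, 0.0], [-0.0, -0.0, -1.0]]
force: [-0.2, 3.3, -0.7]
width: 0.06
time_s: 18.55
tool_pos: [0.4752, 0.0075, 0.0093]
orientation: [[0.993, 0.121, -0.0], [0.121, -0.993, 0.0], [-0.0, -0.0, -1.0]]
force: [-0.9, 2.5, -0.4]
width: 0.0597
```

```bash
for i in 1; do :; done
python3 -m handwheel '[{"travel":[0.02,-0.2,0],"rotation":[0,0,0],"grip":6},{"travel":[0.05,-0.4,0],"rotation":[0,0,0],"grip":6}]' | grep -E 'tool|force'
python3 -m handwheel '[{"travel":[0.02,-0.2,0],"rotation":[0,0,0],"grip":6},{"travel":[0.05,-0.4,0],"rotation":[0,0,0],"grip":6}]' | grep -E 'tool|force'
python3 -m handwheel '[{"travel":[0.02,-0.2,0],"rotation":[0,0,0],"grip":6},{"travel":[0.05,-0.4,0],"rotation":[0,0,0],"grip":6}]' | grep -E 'tool|force'
```

```text
tool_pos: [0.4755, 0.0047, 0.0093]
force: [-1.2, 10.5, 1.4]
tool_pos: [0.4758, 0.0019, 0.0094]
force: [-2.6, 14.5, 2.3]
tool_pos: [0.4764, -0.003, 0.0093]
force: [-1.9, 9.6, 1.5]
```

```bash
python3 -m handwheel '[{"travel":[0.02,-0.2,0],"rotation":[0,0,0],"grip":6},{"travel":[0.05,-0.4,0],"rotation":[0,0,0],"grip":6}]' | grep -E 'tool|force'
python3 -m handwheel '[{"travel":[0.02,-0.2,0],"rotation":[0,0,0],"grip":6},{"travel":[0.05,-0.4,0],"rotation":[0,0,0],"grip":6}]' | grep -E 'tool|force'
python3 -m handwheel '[{"travel":[0.02,-0.15,0],"rotation":[0,0,0],"grip":6}]' | grep -E 'tool|force'
python3 -m handwheel '[{"travel":[0.02,-0.15,0],"rotation":[0,0,0],"grip":6}]' | grep -E 'tool|force'
```

```text
tool_pos: [0.4769, -0.0072, 0.0093]
force: [-1.8, 9.3, 2.0]
tool_pos: [0.4774, -0.0118, 0.0093]
force: [-2.1, 4.0, 0.8]
tool_pos: [0.4778, -0.014, 0.0093]
force: [-1.3, 2.4, -0.6]
tool_pos: [0.478, -0.0155, 0.0093]
force: [-1.4, 3.9, 0.7]
```

```bash
python3 -m handwheel '[{"travel":[0.01,-0.1,0],"rotation":[0,0,0],"grip":6}]' | grep -E 'tool|force'
python3 -m handwheel '[{"travel":[0.01,-0.1,0],"rotation":[0,0,0],"grip":6}]' | grep -E 'tool|force'
python3 -m handwheel '[{"travel":[0.01,-0.1,0],"rotation":[0,0,0],"grip":6}]' | grep -E 'tool|force'
```

```text
tool_pos: [0.4782, -0.0165, 0.0093]
force: [-0.2, 3.3, 0.2]
tool_pos: [0.4784, -0.0174, 0.0093]
force: [0.3, 6.9, -0.8]
tool_pos: [0.4786, -0.0175, 0.0094]
force: [1.3, 10.7, 0.8]
```

```bash
python3 -m handwheel '[{"travel":[0.01,-0.1,0],"rotation":[0,0,0],"grip":6}]' | grep -E 'tool|force'
python3 -m handwheel '[{"travel":[0.01,-0.1,0],"rotation":[0,0,0],"grip":6}]' | grep -E 'tool|force'
python3 -m handwheel '[{"travel":[0.01,-0.1,0],"rotation":[0,0,0],"grip":6}]' | grep -E 'tool|force'
```

```text
tool_pos: [0.4788, -0.0175, 0.0094]
force: [0.8, 14.4, 1.2]
tool_pos: [0.4789, -0.0175, 0.0095]
force: [1.6, 18.8, 2.5]
tool_pos: [0.4791, -0.0175, 0.0096]
force: [1.8, 24.7, 3.8]
```

```bash
python3 -m handwheel '[{"travel":[-0.04,0.3,0],"rotation":[0,0,0],"grip":6},{"travel":[-0.1,0.9,0],"rotation":[0,0,0],"grip":6},{"travel":[-0.3,2.5,0],"rotation":[0,0,0],"grip":6},{"travel":[-0.6,5,0],"rotation":[0,0,0],"grip":6},{"travel":[-0.6,5,5],"rotation":[0,0,0],"grip":6},{"travel":[-0.6,5,11],"rotation":[0,0,0],"grip":6},{"travel":[-0.6,5,17],"rotation":[0,0,0],"grip":6},{"travel":[-0.6,5,22],"rotation":[0,0,0],"grip":6},{"travel":[-0.6,5,24],"rotation":[0,0,0],"grip":6},{"travel":[-0.6,5,24],"rotation":[0,0,0],"grip":6}]'
python3 - <<'E'
from h import *
s=robot.sense();np.savez('w4.npz',tool_pos=s['tool_pos'],orientation=s['orientation']);save('wrist','w4.png');a=cv2.imread('pics/w4.png');cv2.imwrite('pics/w4b.png',cv2.resize(a,(800,600),interpolation=cv2.INTER_CUBIC))
E
```

```text
time_s: 22.05
tool_pos: [0.4732, 0.0288, 0.2502]
orientation: [[0.993, 0.121, 0.002], [0.121, -0.993, -0.0], [0.002, 0.001, -1.0]]
force: [0.0, 0.0, -0.9]
width: 0.0599
```

View pics/w4b.png

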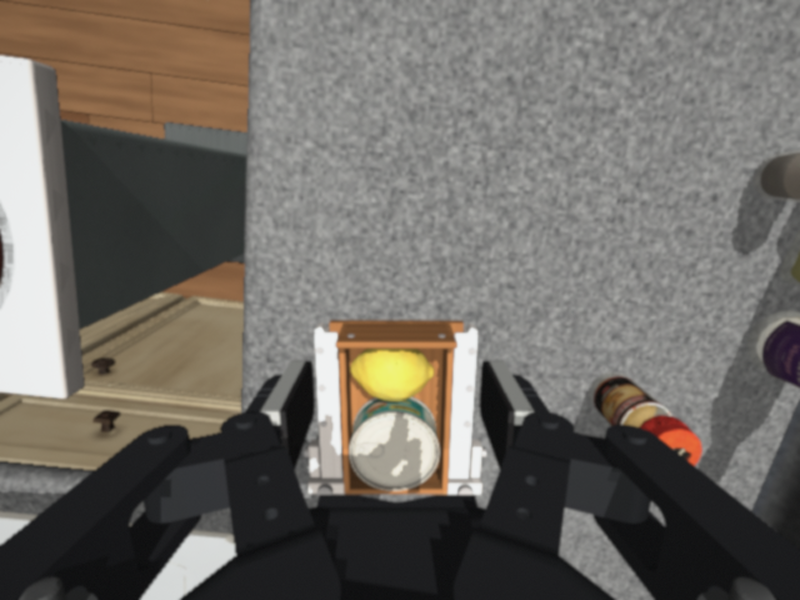

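The picture shows the caddy between the rails at (398,410) with the lemon and tin inside, and the rear base edge just outside the mouth. The front gap is hidden by the gripper, so I'll take one look from farther on.

```bash
python3 -m handwheel '[{"travel":[0,-3,1],"rotation":[0,0,0],"grip":6},{"travel":[0.5,-8,1],"rotation":[0,0,0],"grip":6},{"travel":[1,-13,1],"rotation":[0,0,0],"grip":6},{"travel":[1.5,-17,1],"rotation":[0,0,0],"grip":6},{"travel":[1.5,-18,1],"rotation":[0,0,0],"grip":6},{"travel":[1.5,-18,1],"rotation":[0,0,0],"grip":6},{"travel":[1.5,-18,1],"rotation":[0,0,0],"grip":6}]'
python3 - <<'E'
from h import *
s=robot.sense();np.savez('w5.npz',tool_pos=s['tool_pos'],orientation=s['orientation']);save('wrist','w5.png');a=cv2.imread('pics/w5.png')
u=np.array([.1219,-.9925]);p=[.4813,-.0401,.03]+np.r_[u*.08,0]
T=np.linalg.inv(wcam(s))@np.r_[p,1];q=np.array(imaging.calibration('wrist')['intrinsics'])@T[:3];q=(q/q[2])[:2];print(q)
x,y=np.clip(q-[130,110],0,[380,260]).astype(int);print(x,y)
cv2.imwrite('pics/w5b.png',cv2.resize(a[y:y+220,x:x+260],(780,660),interpolation=cv2.INTER_CUBIC)[:600])
E
```

```text
time_s: 22.98
tool_pos: [0.4874, -0.1501, 0.2583]
orientation: [[0.992, 0.122, -0.001], [0.122, -0.992, 0.001], [-0.001, -0.001, -1.0]]
force: [0.0, 0.1, 0.0]
width: 0.0604
[323.62122284 184.29482941]
193 74
```

View pics/w5b.png

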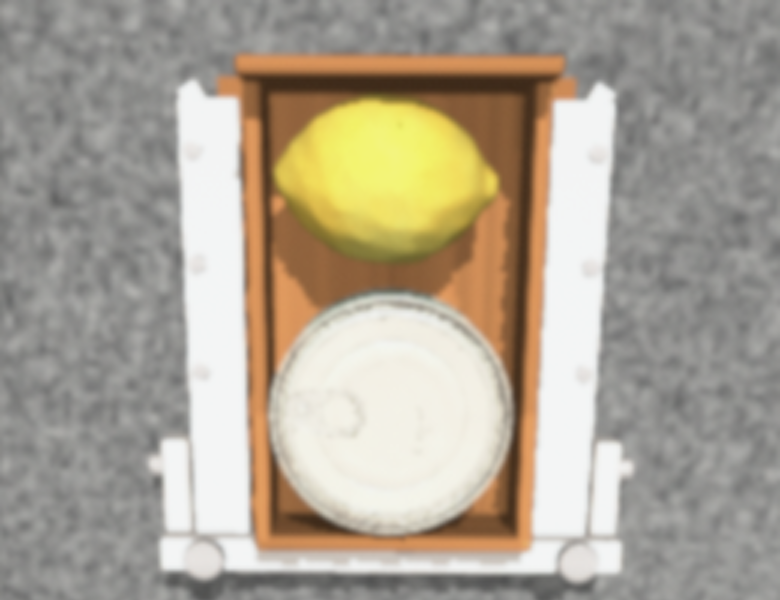

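The close view shows the front wall against the bar along its whole width at (395,548). The rear edge is a few mm outside the mouth, within the 3–17 mm given, and the tin and lemon are inside. The arm touches nothing.

```bash
python3 -c "
from plant import ticket
print(ticket.sign_off())"
```

```text
the job is handed in; nothing more can be done
None
```

The caddy is in the track, past the spring catch and against the end stop. I handed the job in at about 23 s of the 64 s allowed.

- **Pushing:** I pushed it sideways with two spread fingertips, about 19 mm, to line it up and square it with the track. Then I pushed on the rear wall, keeping it on the worktop throughout.
- **Catch and stop:** The rollers met the caddy with force rising to about 14.5 N, which then fell to 2–4 N as they sprang into the notches. About 24 mm after first contact the caddy stopped dead. I pushed up to about 25 N there and it moved no further.
- **Last check:** With the arm clear, the wrist picture shows the front flush against the bar and the rear wall a few mm outside the mouth. The tin and lemon are inside.
- **Not checked:** I did not read the catch joints directly, so the click is inferred from the drop in force and the distance travelled. I also did not re-measure the bystanders; the arm made no unexpected contact. No check disagreed with another.

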